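Close the food pots and pack them in the lunch crate

ROBOT

A 7-joint arm with a two-finger parallel gripper is mounted at the origin on a cart in front of the work surface, level with it; the furniture and walls round the work are solid. World frame = base frame: x ahead of the robot, y to its left, z up, the work surface at z = 0. Lengths are in m, angles in rad, forces in N, time in s.
With the tool pointing down it reaches from about 0.35 to 0.9 m from the base axis. Payload 8.1 kg.
Tool frame: the origin (TCP) lies at the very end of the fingers, on their centre line; the grasp point (between the pads) lies 19 mm behind it; z points along the fingers, x is the direction in which the jaws open and shut, and the axes are right-handed (so a half turn about z gives the same grasp; the last joint's range is limited). The gripper opens to 92 mm and grips with 3 to 60 N. Pads are 19 mm wide; open, the fingers measure 130 mm over their backs; the gripper's body (75 mm by 190 mm) begins 47 mm behind the grasp point.
Start: joints at [1.028, 0.434, 0.025, 1.573, -0.012, 1.134, -0.075], TCP at [0.266, -0.566, 0.227] pointing down, gripper open.
Joint ranges: [-2.62, 2.62], [-0.44, 2.09], [-1.27, 1.32], [0.08, 2.57], [-1.32, 4.46], [0.12, 2], [-2.74, 2.74]. Speed limits (rad/s): [2.22, 2.22, 3.01, 3.01, 3.14, 3.14, 3.14].

INTERFACE

Orientations are given as a rotation vector (axis times angle).
In Python, from cell import status, viewer, arm gives the robot as it stands.
- The arm moves only by the tool jog_arm, never from a script. Its argument "commands" is text: rows parted by semicolons, each of 7 numbers parted by spaces: the closure, from -1 (fully open) to 1 (shut), then the shift along the world's x, y, z normalised to -1 to 1, where 1 is 0.3 m, then the turn, a rotation vector about the world's x, y, z normalised to -1 to 1, where 1 is 2 pi rad. In form: jaw dx dy dz wx wy wz; .... A call has exactly 5 rows; each row shifts and turns the commanded pose from where the row before left it; what a row does not reach is not made up. A row lasts 1/10 s, in which the tool goes at most 50 mm and 8.59 degrees, less where a joint would pass 70% of its speed; a pose out of reach is approached as far as the arm can. A call with a number of a shift or a turn outside -1 to 1 is refused whole. A call with a gripper value outside its range is refused whole. The fingers move at their own pace and stop on an object; "force" is the grip in N (left out, the last holds). Time passes only in rows, so rows that do not move let the fingers close, or fill a call up. It gives the time, the measured TCP pose, the force and the opening at its end, in the units of the state.
- status.observe(): the state, without advancing time (a new reading comes with each control period).
- viewer.get_image(name): name is "scene" or "side" or "wrist"; returns a dict with "pixels" (400x640x3 uint8, red, green, blue), "z_map" (400x640 float32, m along the optical axis (not along the pixel's ray), 0 where there is no reading), "camera_matrix" (3x3 intrinsics, pixels), "R" (3x3) and "t" (3): a world point X has camera coordinates R X + t. Camera axes: x right, y down, z forward; pixel columns grow to the right and rows downward; lengths in m; the calibration is good to about 2 mm. A picture is of the moment at which its call begins.
- arm.sign_off(): hands the job in, once; it reports no verdict.
The state is a dict: "clock": time; "joints": joint angles; "dq": joint speeds; "joint_efforts": joint torques, N m; "position": TCP position; "ee_rot": TCP orientation; "force": force on the tool from outside, world axes, zero at the start; "ft_torque": the same for the moment, N m; "width": opening from 0.0 (shut) to 1.0 (fully open).
Only numpy, scipy, OpenCV 4.12 (cv2) and the standard library are available. Lean on these libraries where they do the work, as an engineer would, in place of code of your own. Each camera call takes 0.05 s, during which the arm holds its last target. There are 200 camera calls.

TASK

Close every food pot on the worktop with the lid of its own colour and size, pressed home level in the mouth, and stand all the closed pots upright on the floor of the wooden lunch crate. Lids that belong to none of the pots stay on the worktop, out of the crate, and the mug, the tub and the spoon must not be disturbed.

Things in the scene. Friction and masses are not known exactly. Their poses are not given: they have to be found in the camera images.
- blue_large_pot: Open round food pot of blue plastic, the large size: straight-sided, 68 mm across, 58 mm high, wall 5 mm, mouth 58 mm wide, about 100 g (varies). Origin: centre of its underside; z is up out of the mouth. One of the four pots may be absent.
- blue_large_lid: Blue lid of the large blue pot: disc 63 mm across, 5 mm thick; plug 54 mm across, 6 mm deep beneath; round knob 18 mm across, 20 mm high on top (31 mm over all, 40 g). Origin: centre of the plug's underside, z up through the knob. Starts knob up. Home, the disc rests on the rim, the origin 52 mm above the pot's, knob top at 83 mm; 2 mm play all round.
- blue_small_pot: Open round food pot of blue plastic, the small size: straight-sided, 48 mm across, 58 mm high, wall 5 mm, mouth 38 mm wide, about 70 g (varies). Origin: centre of its underside; z is up out of the mouth. One of the four pots may be absent.
- blue_small_lid: Blue lid of the small blue pot: disc 43 mm across, 5 mm thick; plug 34 mm across, 6 mm deep beneath; round knob 18 mm across, 20 mm high on top (31 mm over all, 40 g). Origin: centre of the plug's underside, z up through the knob. Starts knob up. Home, the disc rests on the rim, the origin 52 mm above the pot's, knob top at 83 mm; 2 mm play all round.
- green_large_pot: Open round food pot of green plastic, the large size: straight-sided, 68 mm across, 58 mm high, wall 5 mm, mouth 58 mm wide, about 100 g (varies). Origin: centre of its underside; z is up out of the mouth. One of the four pots may be absent.
- green_large_lid: Green lid of the large green pot: disc 63 mm across, 5 mm thick; plug 54 mm across, 6 mm deep beneath; round knob 18 mm across, 20 mm high on top (31 mm over all, 40 g). Origin: centre of the plug's underside, z up through the knob. Starts knob up. Home, the disc rests on the rim, the origin 52 mm above the pot's, knob top at 83 mm; 2 mm play all round.
- green_small_pot: Open round food pot of green plastic, the small size: straight-sided, 48 mm across, 58 mm high, wall 5 mm, mouth 38 mm wide, about 70 g (varies). Origin: centre of its underside; z is up out of the mouth. One of the four pots may be absent.
- green_small_lid: Green lid of the small green pot: disc 43 mm across, 5 mm thick; plug 34 mm across, 6 mm deep beneath; round knob 18 mm across, 20 mm high on top (31 mm over all, 40 g). Origin: centre of the plug's underside, z up through the knob. Starts knob up. Home, the disc rests on the rim, the origin 52 mm above the pot's, knob top at 83 mm; 2 mm play all round.
- spare_lid: Spare lid of blue plastic, like the others but of a middle size that belongs to no pot here: disc 53 mm across, plug 44 mm, same knob (18 mm across, 20 mm high), 31 mm high over all. Origin: centre of the plug's underside.
- crate: Low open wooden crate, 216 mm (its x) by 266 mm (its y) by 40 mm high, walls and floor 8 mm thick (inside 200 by 250 mm, the inner floor 8 mm above the worktop), a grip bar outside each short end (sticks out 13 mm). It stands firm and does not move. Origin: centre of its underside.
- mug: White mug, 88 mm across, 95 mm high, handle to one side; a bystander. Origin: centre of its underside.
- tub: Cream and blue lidded tub, 63 x 105 x 26 mm; a bystander. Origin: centre of its underside.
- spoon: Steel tablespoon lying flat, 188 mm long; a bystander. Origin: near its middle, at the underside.
There are look-alikes about, which are no part of the job. What is shaped like the blue_small_lid but red or white is not meant.

How it is judged:
At the end, for the whole second after the job is handed in: Every pot present has its own lid (centres within 6 mm, plug in the mouth, level within 0.1 rad) and stands upright (0.1 rad) and at rest on the crate's floor, inside its walls. All other lids lie outside the crate, the middle-sized spare on the worktop (horizontal distance between blue_large_lid and blue_large_pot below 0.006 m and z of blue_large_lid in the frame of blue_large_pot between 0.049 and 0.0555 m and angle between the z axis of blue_large_lid and the z axis of blue_large_pot, either way round below 0.1 rad and x of blue_large_pot in the frame of crate between -0.1 and 0.1 m and y of blue_large_pot in the frame of crate between -0.125 and 0.125 m and z of each of blue_large_pot, blue_small_pot, green_large_pot, green_small_pot in the frame of crate below 0.014 m and angle between each of blue_large_pot, blue_small_pot, green_large_pot, green_small_pot's own z axis and vertical below 0.1 rad and linear speed of each of blue_large_pot, blue_large_lid, blue_small_pot, blue_small_lid, green_large_pot, green_large_lid, green_small_pot, green_small_lid below 0.02 m/s and horizontal distance between blue_small_lid and blue_small_pot below 0.006 m and z of blue_small_lid in the frame of blue_small_pot between 0.049 and 0.0555 m and angle between the z axis of blue_small_lid and the z axis of blue_small_pot, either way round below 0.1 rad and x of blue_small_pot in the frame of crate between -0.1 and 0.1 m and y of blue_small_pot in the frame of crate between -0.125 and 0.125 m and horizontal distance between green_large_lid and green_large_pot below 0.006 m and z of green_large_lid in the frame of green_large_pot between 0.049 and 0.0555 m and angle between the z axis of green_large_lid and the z axis of green_large_pot, either way round below 0.1 rad and x of green_large_pot in the frame of crate between -0.1 and 0.1 m and y of green_large_pot in the frame of crate between -0.125 and 0.125 m and horizontal distance between green_small_lid and green_small_pot below 0.006 m and z of green_small_lid in the frame of green_small_pot between 0.049 and 0.0555 m and angle between the z axis of green_small_lid and the z axis of green_small_pot, either way round below 0.1 rad and x of green_small_pot in the frame of crate between -0.1 and 0.1 m and y of green_small_pot in the frame of crate between -0.125 and 0.125 m and (horizontal distance between blue_large_lid and blue_large_pot below 0.006 m or (x of blue_large_lid in the frame of crate above 0.115 m or x of blue_large_lid in the frame of crate below -0.115 m or y of blue_large_lid in the frame of crate above 0.14 m or y of blue_large_lid in the frame of crate below -0.14 m)) and (horizontal distance between blue_small_lid and blue_small_pot below 0.006 m or (x of blue_small_lid in the frame of crate above 0.115 m or x of blue_small_lid in the frame of crate below -0.115 m or y of blue_small_lid in the frame of crate above 0.14 m or y of blue_small_lid in the frame of crate below -0.14 m)) and (horizontal distance between green_large_lid and green_large_pot below 0.006 m or (x of green_large_lid in the frame of crate above 0.115 m or x of green_large_lid in the frame of crate below -0.115 m or y of green_large_lid in the frame of crate above 0.14 m or y of green_large_lid in the frame of crate below -0.14 m)) and (horizontal distance between green_small_lid and green_small_pot below 0.006 m or (x of green_small_lid in the frame of crate above 0.115 m or x of green_small_lid in the frame of crate below -0.115 m or y of green_small_lid in the frame of crate above 0.14 m or y of green_small_lid in the frame of crate below -0.14 m)) and (x of spare_lid in the frame of crate above 0.115 m or x of spare_lid in the frame of crate below -0.115 m or y of spare_lid in the frame of crate above 0.14 m or y of spare_lid in the frame of crate below -0.14 m) and height (world z) of spare_lid below 0.03 m); the robot touches nothing.
It fails at once if the mug is shifted by more than 3 cm (distance of mug from where it was at the start of the episode above 0.03 m).
It fails at once if the tub is shifted by more than 3 cm (distance of tub from where it was at the start of the episode above 0.03 m).
It fails at once if the spoon is shifted by more than 3 cm (distance of spoon from where it was at the start of the episode above 0.03 m).
Of blue_large_pot, blue_small_pot, green_large_pot, green_small_pot only 3 to 4 are there at a start; the rules pass over those that are not, and their reading is None.
At some moment in a run one of blue_large_pot, blue_small_pot, green_large_pot, green_small_pot, blue_large_lid, blue_small_lid, green_large_lid, green_small_lid may be knocked a few centimetres aside while the robot is not near it.
It also fails if it takes over 210 s, if anything falls off the work surface, if the arm or the gripper's body presses on something with over 40 N, if the wrist force passes 120 N, or if a joint passes its speed limit or range.

## Working session

There is one attempt and no reset: what is moved stays moved. The work goes in short steps, Python scripts to look and compute and a tool call to move; the robot and the scene stay as the last step left them, time stands still between calls to the robot, and variables do not carry over. Pictures are saved under pics/ and viewed, about 12 in all and at most 16, crops included, and the job is handed in when it is done.

Besides the shell and the picture viewer there is one more tool, called after "Request:" in YAML: its name, and indented under it one key for each argument. jog_arm: Moves the arm, as the interface text tells. Scaled input: -1 to 1 covers 0.3 m each way for a shift and 2 pi rad each way for a turn. Its arguments: {"type":"object","properties":{"commands":{"type":"string"},"force":{"type":"number"}},"required":["commands"]}

```bash
mkdir -p pics; cat > h.py <<'E'
import numpy as np,cv2
from cell import status,viewer,arm
def grab(n,save=None):
    d=viewer.get_image(n)
    if save: cv2.imwrite(f'pics/{save}.png',d['pixels'][:,:,::-1])
    return d
def cloud(d):
    K=np.array(d['camera_matrix']);z=d['z_map'];v,u=np.mgrid[:z.shape[0],:z.shape[1]]
    P=np.stack([(u-K[0,2])/K[0,0]*z,(v-K[1,2])/K[1,1]*z,z],-1)
    return (P-np.array(d['t']))@np.array(d['R'])
E
python3 - <<'E'
from h import *
s=status.observe();print(s)
for n in('scene','side','wrist'):
    d=grab(n,n+'0');np.savez(n+'0.npz',**d);R=np.array(d['R']);print(n,-R.T@np.array(d['t']),R[2])
a=cv2.imread('pics/scene0.png');b=cv2.imread('pics/side0.png')
E
```

```text
{'clock': 0.0, 'joints': array([ 1.02844171,  0.43523291,  0.02498484,  1.57408753, -0.01162932,
        1.13400395, -0.07510268]), 'dq': array([ 0.00163916,  0.00087129, -0.00197055, -0.00176455,  0.0013613 ,
        0.0001393 , -0.00078163]), 'joint_efforts': array([-5.81720287e-04, -6.67851663e+01,  9.84916762e-01, -3.14461219e+01,
       -6.05734158e-02,  4.28639946e-02,  1.54954964e-04]), 'position': array([ 0.26580685, -0.56509625,  0.22594264]), 'ee_rot': array([-2.65176758e+00,  1.68316779e+00,  2.20029541e-03]), 'force': array([-0.55816056,  0.37740747, -0.69164986]), 'ft_torque': array([-0.02430753,  0.08701275,  0.02337751]), 'width': 1.0002607032371575}
scene [-0.44836654 -0.45627101  0.69398048] [ 0.74398264  0.43447789 -0.50766012]
side [-0.08038451  0.85705315  0.64506304] [ 0.49553898 -0.68456089 -0.53461902]
wrist [ 0.33380819 -0.53387077  0.38305934] [-0.24826565 -0.11604258 -0.96171632]
```

View pics/scene0.png

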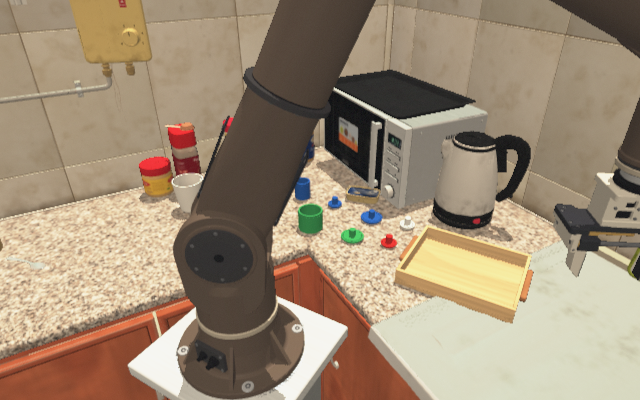

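View pics/side0.png

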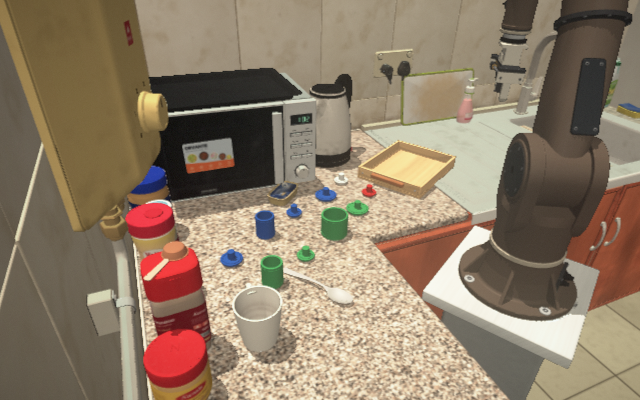

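The pictures show three pots: blue at side (265,225), green large (334,223) and green small (272,272). The blue lids are at side (231,258), (294,211) and (326,194), the green lids at (357,208) and (305,254), and the red and white look-alikes at (369,190) and (341,179).

```bash
cat >> h.py <<'E'
def masks(d):
    hsv=cv2.cvtColor(d['pixels'],cv2.COLOR_RGB2HSV)
    g=cv2.inRange(hsv,(50,120,40),(80,255,255));b=cv2.inRange(hsv,(100,130,60),(125,255,255))
    return {'g':g,'b':b}
def comps(d,zmax=0.12,amin=60,pr=True):
    P=cloud(d);out=[]
    for c,m in masks(d).items():
        m=m.copy();m[(d['z_map']<=0)|(P[...,2]>zmax)|(P[...,2]<-0.01)|(P[...,0]<0.2)|(P[...,0]>1)]=0
        n,L,st,ce=cv2.connectedComponentsWithStats(m)
        for i in range(1,n):
            if st[i,4]<amin: continue
            q=P[L==i]
            if pr: print(c,ce[i].round(),st[i,4],'med',np.median(q,0).round(3),'lo',np.percentile(q,3,0).round(3),'hi',np.percentile(q,97,0).round(3))
            out.append((c,L==i,q))
    return out
E
python3 - <<'E'
from h import *
for n in('side','scene'):
    d=dict(np.load(n+'0.npz'));print(n);comps(d)
    P=cloud(d)
    if n=='side':
        # obstacles: lateral maps
        for nm,(u,v) in dict(kettle=(330,130),mw=(290,140),mwfront=(200,150),mwbottom=(240,190),tub=(284,192),mug=(258,320),mugrim=(258,293),spoonbowl=(338,297),spoonend=(287,271)).items(): print(nm,P[v,u].round(3))
    hsv=cv2.cvtColor(d['pixels'],cv2.COLOR_RGB2HSV)
    m=cv2.inRange(hsv,(12,60,120),(25,200,255))>0
    q=P[m&(d['z_map']>0)&(P[...,2]>0.03)&(P[...,2]<0.046)&(P[...,0]>.3)&(P[...,0]<1)&(P[...,1]<0)]
    print(len(q)); 
    if len(q)>20:
        r=cv2.minAreaRect(q[:,:2].astype(np.float32));print(r,np.median(q[:,2]))
E
```

```text
side
g [356. 208.] 98 med [ 0.434 -0.014  0.011] lo [ 0.412 -0.042  0.008] hi [0.46  0.007 0.013]
b [325. 194.] 155 med [ 0.542 -0.017  0.011] lo [ 0.519 -0.047  0.008] hi [0.571 0.004 0.031]
b [293. 211.] 86 med [0.556 0.111 0.011] lo [0.541 0.09  0.008] hi [0.575 0.123 0.031]
b [263. 220.] 224 med [0.557 0.226 0.049] lo [0.536 0.2   0.019] hi [0.577 0.244 0.059]
b [231. 258.] 240 med [0.54  0.353 0.011] lo [0.521 0.326 0.008] hi [0.563 0.37  0.03 ]
kettle [ 0.651 -0.186  0.13 ]
mw [ 0.668 -0.013  0.15 ]
mwfront [0.799 0.202 0.157]
mwbottom [0.75  0.119 0.015]
tub [0.634 0.057 0.022]
mug [0.304 0.502 0.094]
mugrim [0.362 0.443 0.077]
spoonbowl [ 0.281  0.291 -0.   ]
spoonend [0.419 0.296 0.002]
1275
((0.5557676553726196, -0.7036370635032654), (0.4442761242389679, 1.0757160186767578), 1.332592487335205) 0.037011477339580094
scene
g [310. 218.] 597 med [0.407 0.1   0.036] lo [0.389 0.071 0.005] hi [0.453 0.133 0.056]
g [352. 236.] 241 med [ 0.428 -0.026  0.009] lo [ 0.405 -0.048  0.007] hi [0.457 0.005 0.03 ]
b [302. 189.] 263 med [0.54  0.21  0.037] lo [0.531 0.194 0.004] hi [0.576 0.234 0.056]
b [334. 203.] 88 med [0.552 0.098 0.01 ] lo [0.539 0.085 0.007] hi [0.572 0.119 0.03 ]
b [371. 217.] 204 med [ 0.539 -0.029  0.009] lo [ 0.516 -0.051  0.006] hi [ 0.568 -0.001  0.029]
1855
((0.5448524951934814, -0.3583851456642151), (0.4456201195716858, 0.5483705401420593), 60.04841995239258) 0.03583862811040826
```

View pics/wrist0.png

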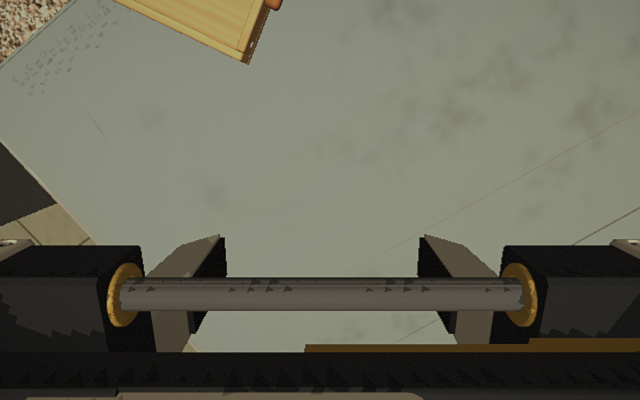

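The wrist view shows only the crate corner at the top left, around (250,60). Next I get the green items in the side view and the crate pose.

```bash
sed -i 's/(50,120,40),(80,255,255)/(50,110,30),(90,255,255)/' h.py; python3 - <<'E'
from h import *
d=dict(np.load('side0.npz'));comps(d)
hsv=cv2.cvtColor(d['pixels'],cv2.COLOR_RGB2HSV)
for u,v in((334,232),(272,275),(306,256),(357,210)):print((u,v),hsv[v,u],cloud(d)[v,u].round(3))
for n,box in(('scene',(395,535,228,318)),('side',(355,460,140,195))):
    d=dict(np.load(n+'0.npz'));P=cloud(d);u0,u1,v0,v1=box
    Q=P[v0:v1,u0:u1].reshape(-1,3);q=Q[(Q[:,2]>.034)&(Q[:,2]<.046)]
    r=cv2.minAreaRect(q[:,:2].astype(np.float32));print(n,len(q),r,q.min(0),q.max(0))
d=dict(np.load('side0.npz'));P=cloud(d)
for nm,(u0,u1,v0,v1),z in(('tub',(265,302,178,205),(.012,.035)),('mug',(230,285,280,352),(.01,.1))):
    Q=P[v0:v1,u0:u1].reshape(-1,3);Q=Q[(Q[:,2]>z[0])&(Q[:,2]<z[1])&(Q[:,0]<.7)];print(nm,np.percentile(Q,2,0).round(3),np.percentile(Q,98,0).round(3))
im=d['pixels'][165:355,215:400,::-1];cv2.imwrite('pics/c1.png',cv2.resize(im,None,fx=3.1,fy=3.1,interpolation=2))
E
```

```text
g [357. 208.] 160 med [ 0.431 -0.013  0.011] lo [ 0.407 -0.043  0.008] hi [0.459 0.008 0.031]
g [334. 216.] 85 med [0.429 0.105 0.057] lo [0.393 0.076 0.019] hi [0.455 0.138 0.059]
g [305. 256.] 91 med [0.414 0.238 0.011] lo [0.4   0.216 0.008] hi [0.436 0.25  0.015]
g [271. 264.] 101 med [0.422 0.344 0.057] lo [0.401 0.32  0.026] hi [0.442 0.365 0.059]
b [325. 194.] 155 med [ 0.542 -0.017  0.011] lo [ 0.519 -0.047  0.008] hi [0.571 0.004 0.031]
b [293. 211.] 86 med [0.556 0.111 0.011] lo [0.541 0.09  0.008] hi [0.575 0.123 0.031]
b [263. 220.] 224 med [0.557 0.226 0.049] lo [0.536 0.2   0.019] hi [0.577 0.244 0.059]
b [231. 258.] 240 med [0.54  0.353 0.011] lo [0.521 0.326 0.008] hi [0.563 0.37  0.03 ]
(334, 232) [ 59  98 117] [0.404 0.134 0.027]
(272, 275) [ 61 101 116] [0.405 0.359 0.041]
(306, 256) [ 62 109 133] [0.412 0.236 0.011]
(357, 210) [ 63 124 194] [ 0.425 -0.006  0.013]
scene 1189 ((0.4327954351902008, -0.3229069709777832), (0.28780490159988403, 0.22305211424827576), 89.52143859863281) [ 0.32233065 -0.4668441   0.03402161] [ 0.54520656 -0.1785735   0.04134864]
side 634 ((0.4344502091407776, -0.31781721115112305), (0.2171187400817871, 0.29420915246009827), 0.15445517003536224) [ 0.32584306 -0.46488924  0.03401029] [ 0.54324144 -0.17072223  0.04239605]
tub [ 0.608 -0.029  0.013] [0.697 0.103 0.033]
mug [0.293 0.36  0.013] [0.407 0.515 0.094]
```

View pics/c1.png

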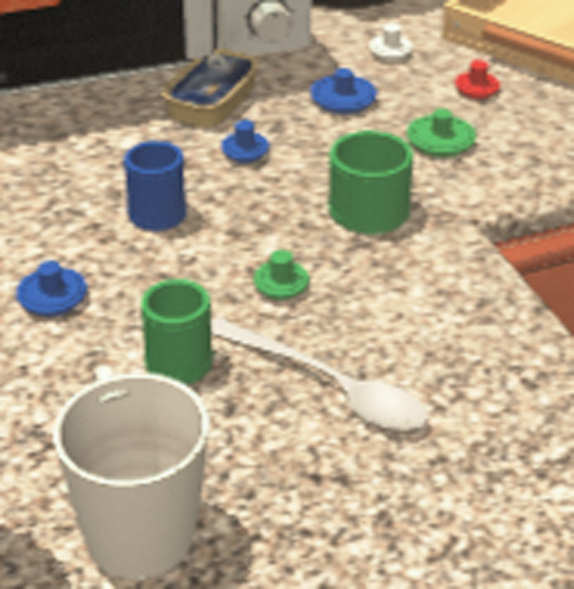

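Identification: the three blue lids are at side (294,211), 43 mm wide, (326,194), about 60 mm, and (231,258), about 50 mm. The smallest, at (294,211), is blue_small_lid. The blue large pot is absent, so the other two stay where they are. Green large lid is at (357,208) and green small lid at (305,254); the red and white lids are left alone. The crate is at about (0.433,-0.320), square to the axes. I move over the field for a close look.

Request:
jog_arm:
  commands: "-1 .042 .148 .017 0 0 0;-1 .042 .148 .017 0 0 0;-1 .042 .148 .017 0 0 0;-1 .042 .148 .017 0 0 0;-1 .042 .148 .017 0 0 0"
  force: 15

```text
clock: 0.65
position: [0.3292, -0.3417, 0.2523]
ee_rot: [2.652, -1.684, -0.0]
force: [2.1, 0.3, 0.3]
width: 0.999
```

Request:
jog_arm:
  commands: "-1 .042 .148 .017 0 0 0;-1 .042 .148 .017 0 0 0;-1 .042 .148 .017 0 0 0;-1 .042 .148 .017 0 0 0;-1 .042 .148 .017 0 0 0"

```text
clock: 1.15
position: [0.392, -0.1197, 0.278]
ee_rot: [2.652, -1.684, 0.001]
force: [1.4, -0.9, 0.3]
width: 0.996
```

Request:
jog_arm:
  commands: "-1 .042 .148 .017 0 0 0;-1 .042 .148 .017 0 0 0;-1 .042 .148 .017 0 0 0;-1 .042 .148 .017 0 0 0;-1 .042 .148 .017 0 0 0"

```text
clock: 1.65
position: [0.4551, 0.1022, 0.3035]
ee_rot: [2.652, -1.684, 0.0]
force: [0.3, -0.7, -0.7]
width: 1.0
```

```bash
cat >> h.py <<'E'
def fit(xy):
    # algebraic circle fit, one trimming
    for _ in range(3):
        A=np.c_[2*xy,np.ones(len(xy))];s=np.linalg.lstsq(A,(xy**2).sum(1),rcond=None)[0]
        c=s[:2];r=np.sqrt(s[2]+c@c);e=abs(np.hypot(*(xy-c).T)-r);xy=xy[e<=max(.0015,2*np.median(e))]
    return c,r
def ray(d,uv,z):
    K=np.array(d['camera_matrix']);R=np.array(d['R']);o=-R.T@np.array(d['t'])
    w=np.c_[np.asarray(uv,float),np.ones(len(uv))]@np.linalg.inv(K).T@R
    return (o+w*((z-o[2])/w[:,2])[:,None])[:,:2]
def top(d,amin=150):
    # each blob: circle of the highest level (knob 31 / rim 58) and lid disc
    o=comps(d,amin=amin,pr=False);res=[]
    for c,m,q in o:
        h=np.percentile(q[:,2],99)
        for lab,lo,hi in(('top',h-.005,h+.004),('disc',.006,.015)):
            P=cloud(d);mm=m&(P[...,2]>lo)&(P[...,2]<hi)
            cn,_=cv2.findContours(mm.astype(np.uint8),cv2.RETR_EXTERNAL,cv2.CHAIN_APPROX_NONE)
            if not cn: continue
            k=max(cn,key=cv2.contourArea)[:,0,:]
            if len(k)<12: continue
            z=np.median(P[mm][:,2]);cc,r=fit(ray(d,k,z))
            print(c,lab,'h%.3f z%.3f'%(h,z),'px',k.mean(0).round(),'ctr',cc.round(4),'dia %.4f'%(2*r),'n',len(k))
E
python3 - <<'E'
from h import *
s=status.observe();print(s['clock'],s['position'],s['ee_rot'],s['width'])
d=grab('wrist','w1');top(d)
E
```

```text
1.65 [0.45509855 0.10215038 0.30348243] [ 2.65203102e+00 -1.68397187e+00  4.72131891e-04] 0.9998250748596453
g top h0.058 z0.057 px [110.  96.] ctr [0.4242 0.3403] dia 0.0467 n 130
g disc h0.058 z0.010 px [145.  97.] ctr [0.4248 0.3388] dia 0.0447 n 100
g top h0.031 z0.030 px [212. 141.] ctr [0.4199 0.2298] dia 0.0168 n 41
g disc h0.031 z0.010 px [216. 139.] ctr [0.4199 0.2295] dia 0.0407 n 94
g top h0.058 z0.057 px [308. 183.] ctr [0.4266 0.1059] dia 0.0661 n 163
g disc h0.058 z0.010 px [306. 192.] ctr [0.4256 0.1058] dia 0.0571 n 100
g top h0.031 z0.030 px [402. 213.] ctr [ 0.4374 -0.0194] dia 0.0170 n 38
g disc h0.031 z0.010 px [399. 208.] ctr [ 0.4369 -0.0198] dia 0.0605 n 130
b top h0.012 z0.010 px [160.   6.] ctr [0.5406 0.3438] dia 0.0410 n 94
b disc h0.012 z0.010 px [160.   6.] ctr [0.5406 0.3437] dia 0.0410 n 94
b top h0.059 z0.057 px [262.  26.] ctr [0.5586 0.2182] dia 0.0459 n 134
b top h0.024 z0.022 px [409.  29.] ctr [0.64   0.0718] dia 0.0469 n 192
b top h0.031 z0.030 px [359.  75.] ctr [0.5611 0.104 ] dia 0.0166 n 43
b disc h0.031 z0.010 px [358.  76.] ctr [0.561  0.1039] dia 0.0401 n 99
b top h0.031 z0.030 px [450. 134.] ctr [ 0.5482 -0.0238] dia 0.0169 n 40
b disc h0.031 z0.010 px [445. 132.] ctr [ 0.5481 -0.0241] dia 0.0601 n 140
```

All heights and sizes agree with the specs. I start with the green large lid.

Request:
jog_arm:
  commands: "0.1 -.012 -.081 -.1333 0 0 0;0.1 -.012 -.081 -.1333 0 0 0;0.1 -.012 -.081 -.1333 0 0 0;0.1 -.012 -.081 -.1333 0 0 0;0.1 -.012 -.081 -.1333 0 0 0"

```text
clock: 2.2
position: [0.4366, -0.0222, 0.102]
ee_rot: [-2.652, 1.683, -0.001]
force: [0.1, 0.0, -0.4]
width: 0.613
```

Request:
jog_arm:
  commands: "0.1 0 0 -.0746 0 0 0;0.1 0 0 -.0746 0 0 0;0.1 0 0 -.0746 0 0 0;0.1 0 0 -.0746 0 0 0;0.1 0 0 0 0 0 0"

```text
clock: 2.7
position: [0.4364, -0.0213, 0.0124]
ee_rot: [2.652, -1.683, -0.003]
force: [-0.8, -0.2, 0.5]
width: 0.448
```

Request:
jog_arm:
  commands: "1 0 0 0 0 0 0;1 0 0 0 0 0 0;1 0 0 0 0 0 0;1 0 0 0 0 0 0;1 0 0 0 0 0 0"

```text
clock: 3.2
position: [0.4372, -0.0211, 0.014]
ee_rot: [-2.652, 1.684, -0.001]
force: [-0.3, -0.3, 1.1]
width: 0.189
```

Request:
jog_arm:
  commands: "1 0 0 .0833 0 0 0;1 0 0 .0833 0 0 0;1 0 0 .0833 0 0 0;1 0 0 .0833 0 0 0;1 0 0 0 0 0 0"

```text
clock: 3.7
position: [0.4389, -0.021, 0.1165]
ee_rot: [-2.65, 1.683, -0.007]
force: [1.0, -0.2, 0.1]
width: 0.189
```

```bash
cat >> h.py <<'E'
def rim(d,col,zlo,zhi,near=None,nr=.06):
    "circle of all pixels of a colour between two world heights, outer contour"
    P=cloud(d);m=(masks(d)[col]>0)&(P[...,2]>zlo)&(P[...,2]<zhi)&(d['z_map']>0)
    if near is not None: m&=np.hypot(P[...,0]-near[0],P[...,1]-near[1])<nr
    mm=cv2.morphologyEx(m.astype(np.uint8),cv2.MORPH_OPEN,np.ones((2,2),np.uint8))
    n,L,st,ce=cv2.connectedComponentsWithStats(mm)
    if n<2: print('none');return
    k=np.concatenate([c[:,0,:] for c in cv2.findContours(mm,cv2.RETR_EXTERNAL,cv2.CHAIN_APPROX_NONE)[0]]);k=k[cv2.convexHull(k,returnPoints=False)[:,0]]
    z=np.median(P[m][:,2]);c,r=fit(ray(d,k,z));print(col,'z%.4f'%z,'ctr',c.round(4),'dia %.4f'%(2*r),'n',len(k),'px',k.mean(0).round());return c
E
python3 - <<'E'
from h import *
s=status.observe();p=s['position'];print(s['clock'],p,s['width'])
d=grab('wrist','w2');rim(d,'g',p[2]-.011,p[2]+.004,p,.05);top(d)
E
```

```text
3.7 [ 0.43893306 -0.02097825  0.11646963] 0.18947243747430398
g z0.1126 ctr [ 0.4396 -0.0217] dia 0.0613 n 24 px [327. 220.]
g top h0.012 z0.010 px [ 6. 78.] ctr [0.4221 0.2215] dia 0.0294 n 117
g disc h0.012 z0.010 px [ 5. 78.] ctr [0.4222 0.2207] dia 0.0286 n 112
g top h0.058 z0.057 px [125. 147.] ctr [0.4265 0.1049] dia 0.0672 n 340
g disc h0.058 z0.010 px [129. 150.] ctr [0.4243 0.1074] dia 0.0553 n 215
g top h0.118 z0.114 px [323. 217.] ctr [ 0.4393 -0.0213] dia 0.0511 n 363
b top h0.031 z0.030 px [398.  60.] ctr [ 0.5475 -0.0243] dia 0.0171 n 83
b disc h0.031 z0.010 px [392.  61.] ctr [ 0.5477 -0.0245] dia 0.0608 n 258
```

View pics/w2.png

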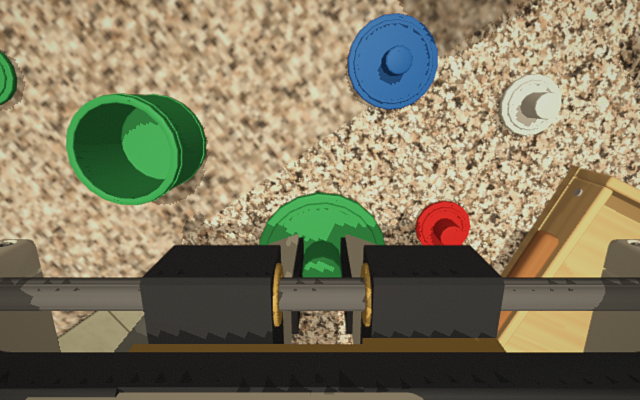

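Request:
jog_arm:
  commands: "1 -.0092 .1052 0 0 0 0;1 -.0092 .1052 0 0 0 0;1 -.0092 .1052 0 0 0 0;1 -.0092 .1052 0 0 0 0;1 0 0 -.05 0 0 0"

```text
clock: 4.25
position: [0.4263, 0.11, 0.0991]
ee_rot: [-2.654, 1.674, -0.001]
force: [0.6, -0.7, -0.3]
width: 0.189
```

Request:
jog_arm:
  commands: "1 0 0 -.04 0 0 0;1 0 0 0 0 0 0;1 0 0 0 0 0 0;1 0 0 0 0 0 0;1 0 0 0 0 0 0"

```text
clock: 4.75
position: [0.4264, 0.1048, 0.0871]
ee_rot: [-2.651, 1.685, -0.001]
force: [-0.5, 1.7, -0.2]
width: 0.192
```

```bash
python3 - <<'E'
from h import *
s=status.observe();p=s['position'];print(s['clock'],p,s['width'],s['ee_rot'])
d=grab('wrist','w3');rim(d,'g',p[2]-.011,p[2]+.003,p,.05);rim(d,'g',.05,.0605,p,.05)
E
```

```text
4.75 [0.42643439 0.10482487 0.0871013 ] 0.19198162893820409 [-2.65119889e+00  1.68462324e+00 -9.52557126e-04]
g z0.0832 ctr [0.4274 0.1043] dia 0.0611 n 30 px [323. 220.]
g z0.0566 ctr [0.4282 0.1062] dia 0.0658 n 24 px [313. 200.]
```

Request:
jog_arm:
  commands: "1 0 .002 -.0233 0 0 0;1 0 0 -.0233 0 0 0;1 0 0 -.0233 0 0 0;1 0 0 0 0 0 0;1 0 0 0 0 0 0"

```text
clock: 5.3
position: [0.4257, 0.1058, 0.0652]
ee_rot: [2.652, -1.683, -0.001]
force: [-0.2, -0.1, -0.3]
width: 0.189
```

```bash
python3 - <<'E'
from h import *
s=status.observe();p=s['position'];print(s['clock'],p,s['width'],s['ee_rot'],s['force'],s['ft_torque'])
d=grab('wrist','w4');rim(d,'g',.0575,.068,p,.05)
E
```

```text
5.3 [0.42570367 0.10577616 0.06519974] 0.18923535102131678 [ 2.65207405e+00 -1.68283341e+00 -1.00630224e-03] [-0.23054993 -0.09763103 -0.30708352] [ 0.01894439 -0.01495457  0.03338358]
g z0.0626 ctr [0.4261 0.105 ] dia 0.0627 n 19 px [330. 227.]
```

Request:
jog_arm:
  commands: "1 0 0 -.007 0 0 0;1 0 0 0 0 0 0;-1 0 0 0 0 0 0;-1 0 0 0 0 0 0;-1 0 0 0 0 0 0"

```text
clock: 5.85
position: [0.426, 0.1058, 0.0635]
ee_rot: [2.652, -1.683, -0.0]
force: [0.1, -0.2, -0.8]
width: 0.402
```

Request:
jog_arm:
  commands: "-1 0 0 0 0 0 0;-1 0 0 0 0 0 0;-1 0 0 0 0 0 0;-1 0 0 0 0 0 0;-1 0 0 0 0 0 0"

```text
clock: 6.35
position: [0.4261, 0.1058, 0.0637]
ee_rot: [-2.652, 1.683, -0.0]
force: [-0.1, -0.1, -0.3]
width: 0.833
```

```bash
python3 - <<'E'
from h import *
s=status.observe();p=s['position'];print(s['clock'],p,s['width'],s['force'])
d=grab('wrist','w5');rim(d,'g',.0605,.068,p,.05);P=cloud(d);m=(masks(d)['g']>0)&(P[...,2]>.0605)&(P[...,2]<.07)&(abs(P[...,1]-p[1])<.05);q=P[m];print(len(q),np.linalg.lstsq(np.c_[q[:,:2]-p[:2],np.ones(len(q))],q[:,2],rcond=None)[0])
E
```

```text
6.35 [0.42607242 0.10583351 0.06368063] 0.8332074216169918 [-0.09725275 -0.07569007 -0.29421747]
g z0.0621 ctr [0.426  0.1048] dia 0.0620 n 40 px [324. 240.]
7851 [-7.55664774e-04 -3.15623864e-05  6.22621910e-02]
```

Lid seated: level, with the disc top at about 62–63 mm. Now I grip the pot.

Request:
jog_arm:
  commands: "-1 0 0 -.02 0 0 0;-1 0 0 -.02 0 0 0;-1 0 0 -.02 0 0 0;-1 0 0 -.019 0 0 0;1 0 0 0 0 0 0"
  force: 25

```text
clock: 6.9
position: [0.4254, 0.1056, 0.039]
ee_rot: [2.651, -1.683, -0.002]
force: [-0.2, -0.1, 0.1]
width: 0.956
```

Request:
jog_arm:
  commands: "1 0 0 0 0 0 0;1 0 0 0 0 0 0;1 0 0 0 0 0 0;1 0 0 0 0 0 0;1 0 0 .03 0 0 0"

```text
clock: 7.4
position: [0.4253, 0.1055, 0.0486]
ee_rot: [2.651, -1.683, -0.002]
force: [-0.3, 0.7, -1.8]
width: 0.718
```

Request:
jog_arm:
  commands: "1 0 0 .1 0 0 0;1 0 0 .1 0 0 0;1 0 0 .1 0 0 0;1 -.007 -.1363 0 0 0 0;1 -.007 -.1363 0 0 0 0"

```text
clock: 7.9
position: [0.4225, 0.024, 0.1407]
ee_rot: [-2.653, 1.678, -0.004]
force: [1.9, -1.1, -1.8]
width: 0.723
```

Request:
jog_arm:
  commands: "1 -.007 -.1363 0 0 0 0;1 -.007 -.1363 0 0 0 0;1 -.007 -.1363 0 0 0 0;1 -.007 -.1363 0 0 0 0;1 -.007 -.1363 0 0 0 0"

```text
clock: 8.4
position: [0.4108, -0.182, 0.1397]
ee_rot: [-2.652, 1.683, -0.001]
force: [1.1, -0.4, -1.3]
width: 0.719
```

Request:
jog_arm:
  commands: "1 -.007 -.1363 0 0 0 0;1 -.007 -.1363 0 0 0 0;1 -.007 -.1363 0 0 0 0;1 -.007 -.1363 0 0 0 0;1 -.007 -.1363 0 0 0 0"

```text
clock: 8.9
position: [0.4003, -0.3863, 0.1396]
ee_rot: [-2.652, 1.683, -0.0]
force: [1.1, -0.3, -1.3]
width: 0.713
```

```bash
python3 - <<'E'
from h import *
s=status.observe();p=s['position'];print(s['clock'],p,s['width'],s['force'])
d=grab('wrist','w6');rim(d,'g',p[2]+.015,p[2]+.03,p,.06)
E
```

```text
8.9 [ 0.40031433 -0.38633812  0.13961718] 0.7134700857323193 [ 1.12449893 -0.31504596 -1.29388191]
g z0.1614 ctr [ 0.4029 -0.3862] dia 0.0647 n 41 px [324. 269.]
```

View pics/w6.png

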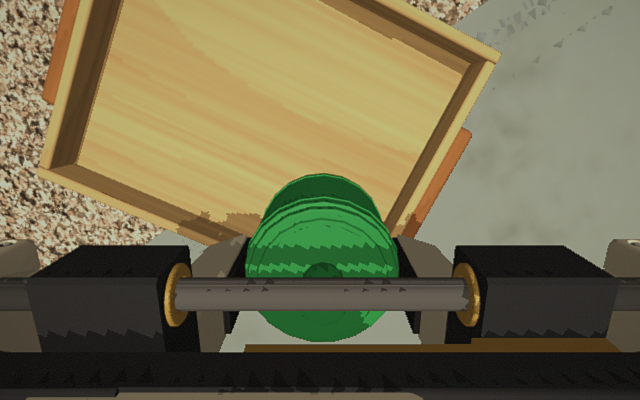

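Request:
jog_arm:
  commands: "1 0 0 -.1 0 0 0;1 0 0 -.1 0 0 0;1 0 0 -.06 0 0 0;1 0 0 -.03 0 0 0;1 0 0 -.0133 0 0 0"

```text
clock: 9.45
position: [0.4004, -0.3842, 0.0479]
ee_rot: [-2.652, 1.683, 0.003]
force: [-10.3, 8.7, 37.0]
width: 0.722
```

Request:
jog_arm:
  commands: "1 0 0 -.004 0 0 0;1 0 0 0 0 0 0;-1 0 0 0 0 0 0;-1 0 0 0 0 0 0;-1 0 0 0 0 0 0"

```text
clock: 9.95
position: [0.4012, -0.3852, 0.0472]
ee_rot: [2.652, -1.684, 0.002]
force: [0.7, -0.1, -0.4]
width: 0.932
```

Request:
jog_arm:
  commands: "-1 0 0 .1 0 0 0;-1 0 0 .14 0 0 0;-1 0 0 .14 0 0 0;0.1 .0045 .1465 0 0 0 0;0.1 .0045 .1465 0 0 0 0"
  force: 15

```text
clock: 10.45
position: [0.4043, -0.2974, 0.1623]
ee_rot: [2.65, -1.687, 0.006]
force: [1.0, 0.0, 0.1]
width: 0.872
```

Request:
jog_arm:
  commands: "0.1 .0045 .1465 0 0 0 0;0.1 .0045 .1465 0 0 0 0;0.1 .0045 .1465 0 0 0 0;0.1 .0045 .1465 0 0 0 0;0.1 .0045 .1465 0 0 0 0"

```text
clock: 10.95
position: [0.4102, -0.0756, 0.1611]
ee_rot: [-2.652, 1.684, -0.002]
force: [1.6, 0.9, 0.3]
width: 0.467
```

Request:
jog_arm:
  commands: "0.1 .0045 .1465 0 0 0 0;0.1 .0045 .1465 0 0 0 0;0.1 .0045 .1465 0 0 0 0;0.1 .0045 .1465 0 0 0 0;0.1 .0045 .1465 0 0 0 0"

```text
clock: 11.45
position: [0.417, 0.1443, 0.1611]
ee_rot: [-2.652, 1.684, -0.001]
force: [1.8, -0.4, 0.3]
width: 0.447
```

Request:
jog_arm:
  commands: "0.1 .0045 .1465 0 0 0 0;0.1 .0045 .1465 0 0 0 0;0.1 0 0 0 0 0 0;0.1 0 0 0 0 0 0;0.1 0 0 0 0 0 0"

```text
clock: 11.95
position: [0.4198, 0.2292, 0.1606]
ee_rot: [2.651, -1.684, 0.0]
force: [0.3, -0.0, -0.0]
width: 0.447
```

```bash
python3 - <<'E'
from h import *
s=status.observe();p=s['position'];print(s['clock'],p,s['width'],s['force'])
d=grab('wrist','w7');top(d)
E
```

```text
11.95 [0.4197623  0.22921008 0.16060488] 0.44720304491571056 [ 0.27738641 -0.00966095 -0.04786552]
g top h0.058 z0.057 px [182. 128.] ctr [0.4243 0.3408] dia 0.0469 n 191
g disc h0.058 z0.010 px [186. 128.] ctr [0.4225 0.3429] dia 0.0356 n 110
g top h0.031 z0.030 px [320. 188.] ctr [0.4201 0.2307] dia 0.0170 n 59
g disc h0.031 z0.010 px [320. 182.] ctr [0.42   0.2304] dia 0.0408 n 132
b top h0.013 z0.010 px [252.   3.] ctr [0.5351 0.342 ] dia 0.0296 n 88
b disc h0.013 z0.010 px [252.   3.] ctr [0.5351 0.342 ] dia 0.0296 n 89
b top h0.058 z0.057 px [422.  32.] ctr [0.558  0.2193] dia 0.0426 n 296
b disc h0.058 z0.010 px [429.  31.] ctr [0.5607 0.2162] dia 0.0322 n 86
b top h0.024 z0.022 px [620.  26.] ctr [0.6312 0.0794] dia 0.0303 n 252
b top h0.031 z0.030 px [544.  95.] ctr [0.5609 0.1053] dia 0.0176 n 72
b disc h0.031 z0.010 px [531.  95.] ctr [0.5607 0.1053] dia 0.0407 n 209
b top h0.012 z0.010 px [628. 176.] ctr [ 0.5444 -0.0176] dia 0.0514 n 156
b disc h0.012 z0.010 px [628. 176.] ctr [ 0.5444 -0.0175] dia 0.0513 n 155
```

View pics/w7.png

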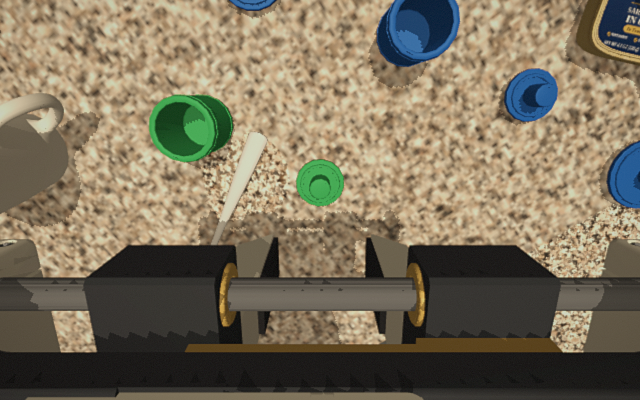

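Request:
jog_arm:
  commands: "0.1 0 .004 -.14 0 0 0;0.1 0 0 -.14 0 0 0;0.1 0 0 -.12 0 0 0;0.1 0 0 -.085 0 0 0;0.1 0 0 0 0 0 0"

```text
clock: 12.5
position: [0.4184, 0.2292, 0.0129]
ee_rot: [2.647, -1.683, -0.003]
force: [-0.9, -1.0, 0.1]
width: 0.45
```

Request:
jog_arm:
  commands: "1 0 0 0 0 0 0;1 0 0 0 0 0 0;1 0 0 0 0 0 0;1 0 0 0 0 0 0;1 0 0 0 0 0 0"

```text
clock: 13.0
position: [0.4206, 0.232, 0.0165]
ee_rot: [-2.651, 1.683, -0.002]
force: [-0.2, -0.4, 8.7]
width: 0.19
```

Request:
jog_arm:
  commands: "1 0 0 .07 0 0 0;1 0 0 .0933 0 0 0;1 0 0 .0833 0 0 0;1 0 0 0 0 0 0;1 0 0 0 0 0 0"

```text
clock: 13.5
position: [0.4202, 0.2316, 0.0898]
ee_rot: [-2.651, 1.683, -0.002]
force: [-0.0, -0.7, -0.6]
width: 0.191
```

```bash
python3 - <<'E'
from h import *
s=status.observe();p=s['position'];print(s['clock'],p,s['width'],s['force'])
d=grab('wrist','w8');rim(d,'g',p[2]-.011,p[2]+.004,p,.05);top(d)
E
```

```text
13.5 [0.42020269 0.23156766 0.08984506] 0.19104786224852238 [-2.90276292e-04 -7.47748323e-01 -6.44148696e-01]
g z0.0835 ctr [0.4208 0.2308] dia 0.0408 n 18 px [324. 228.]
g top h0.058 z0.057 px [138. 141.] ctr [0.4244 0.3407] dia 0.0471 n 266
g disc h0.058 z0.010 px [148. 141.] ctr [0.4207 0.345 ] dia 0.0327 n 137
g top h0.104 z0.103 px [322. 266.] ctr [0.4217 0.2316] dia 0.0159 n 112
b top h0.058 z0.057 px [466.  26.] ctr [0.5567 0.2188] dia 0.0405 n 284
b disc h0.058 z0.010 px [410.  38.] ctr [0.5579 0.2196] dia 0.0458 n 179
b top h0.031 z0.030 px [618.  98.] ctr [0.5607 0.1058] dia 0.0180 n 98
b disc h0.031 z0.010 px [594.  97.] ctr [0.5605 0.1057] dia 0.0411 n 256
```

Request:
jog_arm:
  commands: "1 .004 .1221 0 0 0 0;1 .004 .1221 0 0 0 0;1 .004 .1221 0 0 0 0;1 0 0 -.013 0 0 0;1 0 0 0 0 0 0"

```text
clock: 14.05
position: [0.4222, 0.3414, 0.0837]
ee_rot: [2.652, -1.679, -0.002]
force: [-0.1, -0.5, -1.1]
width: 0.191
```

Request:
jog_arm:
  commands: "1 0 0 0 0 0 0;1 0 0 0 0 0 0;1 0 0 0 0 0 0;1 0 0 0 0 0 0;1 0 0 0 0 0 0"

```text
clock: 14.55
position: [0.4235, 0.3412, 0.0855]
ee_rot: [-2.652, 1.684, -0.0]
force: [-0.4, -0.4, -0.4]
width: 0.185
```

```bash
python3 - <<'E'
from h import *
s=status.observe();p=s['position'];print(s['clock'],p,s['width'],s['force'])
d=grab('wrist','w9');rim(d,'g',p[2]-.011,p[2]+.003,p,.05);rim(d,'g',.05,.0605,p,.05)
E
```

```text
14.55 [0.42353435 0.34115308 0.0854971 ] 0.18465197450169465 [-0.42388959 -0.44302728 -0.43966895]
g z0.0790 ctr [0.4305 0.3438] dia 0.0320 n 17 px [323. 231.]
g z0.0566 ctr [0.426 0.342] dia 0.0468 n 18 px [319. 213.]
```

Request:
jog_arm:
  commands: "1 0 0 -.022 0 0 0;1 0 0 -.022 0 0 0;1 0 0 -.018 0 0 0;1 0 0 0 0 0 0;1 0 0 0 0 0 0"

```text
clock: 15.1
position: [0.4236, 0.3416, 0.0665]
ee_rot: [-2.652, 1.683, -0.0]
force: [1.1, -0.8, 2.5]
width: 0.189
```

```bash
python3 - <<'E'
from h import *
s=status.observe();p=s['position'];print(s['clock'],p,s['width'],s['ee_rot'],s['force'],s['ft_torque'])
d=grab('wrist','w10');rim(d,'g',.0605,.068,p,.05);comps(d)
E
```

```text
15.1 [0.42355846 0.34159055 0.06647651] 0.18903197916230335 [-2.65232546e+00  1.68334442e+00 -3.03790372e-04] [ 1.14988945 -0.75009523  2.51726141] [ 0.016198   -0.19129606  0.02559342]
g z0.0622 ctr [0.4305 0.3438] dia 0.0306 n 18 px [325. 232.]
g [321. 225.] 5466 med [0.437 0.347 0.06 ] lo [0.423 0.33  0.01 ] hi [0.447 0.364 0.082]
b [406.  32.] 5611 med [0.54  0.346 0.01 ] lo [0.523 0.325 0.009] hi [0.56  0.369 0.031]
b [602.  85.] 2252 med [0.56  0.242 0.022] lo [0.538 0.229 0.004] hi [0.574 0.243 0.046]
b [634. 116.] 186 med [0.545 0.238 0.052] lo [0.537 0.229 0.051] hi [0.555 0.243 0.053]
b [594. 120.] 183 med [0.542 0.236 0.027] lo [0.539 0.232 0.015] hi [0.547 0.239 0.036]
```

Request:
jog_arm:
  commands: "-0.4 0 0 0 0 0 0;-0.4 0 0 0 0 0 0;-0.4 0 0 0 0 0 0;-0.4 0 0 0 0 0 0;-0.4 0 0 0 0 0 0"

```text
clock: 15.65
position: [0.4233, 0.3415, 0.0667]
ee_rot: [2.652, -1.683, -0.0]
force: [-0.1, -0.2, -0.8]
width: 0.572
```

Request:
jog_arm:
  commands: "-0.4 0 0 0 0 0 0;-0.4 0 0 0 0 0 0;-0.4 0 0 0 0 0 0;-0.4 0 0 0 0 0 0;-0.4 0 0 0 0 0 0"

```text
clock: 16.15
position: [0.4234, 0.3415, 0.0668]
ee_rot: [-2.652, 1.683, -0.0]
force: [0.0, -1.3, -0.9]
width: 0.7
```

```bash
python3 - <<'E'
from h import *
s=status.observe();p=s['position'];print(s['clock'],p,s['width'],s['force'])
d=grab('wrist','w11');rim(d,'g',.0605,.068,p,.05);P=cloud(d);m=(masks(d)['g']>0)&(P[...,2]>.0605)&(P[...,2]<.07)&(abs(P[...,1]-p[1])<.05);q=P[m];print(len(q),np.linalg.lstsq(np.c_[q[:,:2]-p[:2],np.ones(len(q))],q[:,2],rcond=None)[0])
E
```

```text
16.15 [0.42335246 0.34150982 0.06675951] 0.6998117254707353 [ 0.00637873 -1.33838377 -0.88451117]
g z0.0622 ctr [0.4232 0.3403] dia 0.0420 n 30 px [325. 242.]
3472 [-0.00321626 -0.00117221  0.06249684]
```

Request:
jog_arm:
  commands: "-0.4 0 0 -.03 0 0 0;-0.4 0 0 -.03 0 0 0;-0.4 0 0 -.028 0 0 0;-0.4 0 0 0 0 0 0;1 0 0 0 0 0 0"
  force: 25

```text
clock: 16.7
position: [0.4231, 0.3414, 0.0399]
ee_rot: [2.652, -1.683, -0.001]
force: [1.5, 0.3, 0.0]
width: 0.653
```

Request:
jog_arm:
  commands: "1 0 0 0 0 0 0;1 0 0 0 0 0 0;1 0 0 0 0 0 0;1 0 0 0 0 0 0;1 0 0 .03 0 0 0"

```text
clock: 17.2
position: [0.4228, 0.3409, 0.0488]
ee_rot: [2.651, -1.682, -0.001]
force: [-0.0, 1.0, -1.4]
width: 0.516
```

Request:
jog_arm:
  commands: "1 0 0 .1 0 0 0;1 0 0 .1 0 0 0;1 0 0 .1 0 0 0;1 -.0072 -.153 0 0 0 0;1 -.0072 -.153 0 0 0 0"

```text
clock: 17.7
position: [0.4192, 0.2502, 0.1409]
ee_rot: [-2.652, 1.679, -0.002]
force: [0.9, -1.5, -1.2]
width: 0.514
```

Request:
jog_arm:
  commands: "1 -.0072 -.153 0 0 0 0;1 -.0072 -.153 0 0 0 0;1 -.0072 -.153 0 0 0 0;1 -.0072 -.153 0 0 0 0;1 -.0072 -.153 0 0 0 0"

```text
clock: 18.2
position: [0.4078, 0.0184, 0.1401]
ee_rot: [-2.652, 1.683, -0.001]
force: [1.1, 0.2, -1.3]
width: 0.517
```

Request:
jog_arm:
  commands: "1 -.0072 -.153 0 0 0 0;1 -.0072 -.153 0 0 0 0;1 -.0072 -.153 0 0 0 0;1 -.0072 -.153 0 0 0 0;1 -.0072 -.153 0 0 0 0"

```text
clock: 18.7
position: [0.397, -0.2112, 0.1402]
ee_rot: [-2.653, 1.683, -0.002]
force: [1.4, -0.6, -0.8]
width: 0.518
```

Request:
jog_arm:
  commands: "1 -.0072 -.153 0 0 0 0;1 0 0 0 0 0 0;1 0 0 0 0 0 0;1 0 0 0 0 0 0;1 0 0 0 0 0 0"

```text
clock: 19.2
position: [0.3955, -0.2537, 0.1396]
ee_rot: [-2.654, 1.68, 0.0]
force: [-0.0, -0.9, -0.7]
width: 0.514
```

```bash
python3 - <<'E'
from h import *
s=status.observe();p=s['position'];print(s['clock'],p,s['width'],s['force'])
d=grab('wrist','w12');rim(d,'g',p[2]+.015,p[2]+.03,p,.06)
s=grab('scene','s2');cv2.imwrite('pics/s2c.png',cv2.resize(s['pixels'][130:330,280:560,::-1],None,fx=2.5,fy=2.5))
comps(s)
E
```

```text
19.2 [ 0.39554527 -0.25371807  0.13958255] 0.5138026793625754 [-0.02538181 -0.92367628 -0.71230517]
g z0.1608 ctr [ 0.3984 -0.2536] dia 0.0459 n 28 px [317. 264.]
g [435. 242.] 142 med [ 0.373 -0.26   0.11 ] lo [ 0.368 -0.277  0.102] hi [ 0.386 -0.237  0.12 ]
g [490. 279.] 1050 med [ 0.376 -0.388  0.06 ] lo [ 0.365 -0.416  0.015] hi [ 0.414 -0.358  0.087]
b [304. 149.] 244 med [0.759 0.34  0.059] lo [0.744 0.327 0.021] hi [0.781 0.359 0.098]
b [302. 188.] 285 med [0.54  0.211 0.039] lo [0.531 0.194 0.005] hi [0.576 0.236 0.056]
b [334. 203.] 88 med [0.552 0.098 0.01 ] lo [0.539 0.086 0.007] hi [0.571 0.117 0.029]
b [371. 217.] 207 med [ 0.539 -0.029  0.009] lo [ 0.516 -0.051  0.006] hi [ 0.568 -0.001  0.029]
```

View pics/s2c.png

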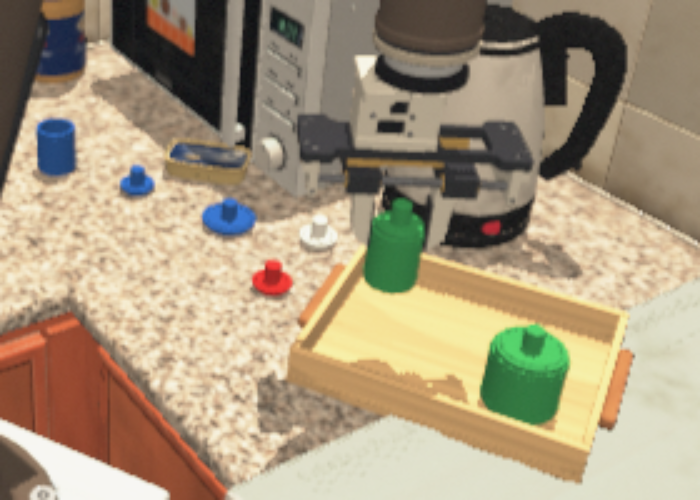

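The green large pot stands in the crate with its lid on, and the small one hangs over the crate floor. I lower it.

Request:
jog_arm:
  commands: "1 0 0 -.1 0 0 0;1 0 0 -.1 0 0 0;1 0 0 -.06 0 0 0;1 0 0 -.03 0 0 0;1 0 0 -.011 0 0 0"

```text
clock: 19.8
position: [0.3951, -0.2545, 0.0485]
ee_rot: [-2.653, 1.682, 0.002]
force: [-3.0, 2.0, 11.8]
width: 0.516
```

Request:
jog_arm:
  commands: "1 0 0 -.003 0 0 0;1 0 0 0 0 0 0;-.3 0 0 0 0 0 0;-.3 0 0 0 0 0 0;-.3 0 0 0 0 0 0"

```text
clock: 20.3
position: [0.3956, -0.2555, 0.0485]
ee_rot: [2.652, -1.684, 0.002]
force: [0.4, 0.2, -0.5]
width: 0.647
```

Request:
jog_arm:
  commands: "-.3 0 0 .1 0 0 0;-.3 0 0 .14 0 0 0;-.3 0 0 .132 0 0 0;0.1 .0611 .1335 0 0 0 0;0.1 .0611 .1335 0 0 0 0"
  force: 15

```text
clock: 20.8
position: [0.4329, -0.1758, 0.1614]
ee_rot: [-2.648, 1.689, -0.006]
force: [-0.0, 0.4, -0.3]
width: 0.527
```

Request:
jog_arm:
  commands: "0.1 .0611 .1335 0 0 0 0;0.1 .0611 .1335 0 0 0 0;0.1 .0611 .1335 0 0 0 0;0.1 .0611 .1335 0 0 0 0;0.1 .0611 .1335 0 0 0 0"

```text
clock: 21.3
position: [0.5242, 0.0267, 0.16]
ee_rot: [-2.652, 1.684, -0.001]
force: [0.4, -0.3, 0.4]
width: 0.452
```

Request:
jog_arm:
  commands: "0.1 .0611 .1335 0 0 0 0;0.1 .0611 .1335 0 0 0 0;0.1 0 0 0 0 0 0;0.1 0 0 0 0 0 0;0.1 0 0 0 0 0 0"

```text
clock: 21.8
position: [0.5599, 0.1039, 0.1595]
ee_rot: [2.65, -1.684, 0.0]
force: [0.2, -0.2, 0.4]
width: 0.451
```

```bash
python3 - <<'E'
from h import *
s=status.observe();p=s['position'];print(s['clock'],p,s['width'],s['force'])
d=grab('wrist','w13');top(d)
E
```

```text
21.8 [0.55987701 0.10388625 0.15953233] 0.4511456053166404 [ 0.18960238 -0.16785024  0.39901446]
b top h0.031 z0.030 px [23. 73.] ctr [0.5466 0.3456] dia 0.0181 n 76
b disc h0.031 z0.010 px [39. 74.] ctr [0.5465 0.3454] dia 0.0512 n 283
b top h0.024 z0.022 px [401. 113.] ctr [0.6432 0.0668] dia 0.0509 n 454
b top h0.058 z0.057 px [177. 132.] ctr [0.5596 0.218 ] dia 0.0465 n 192
b disc h0.058 z0.010 px [180. 133.] ctr [0.5573 0.2208] dia 0.0348 n 103
b top h0.031 z0.030 px [322. 187.] ctr [0.562  0.1041] dia 0.0171 n 58
b disc h0.031 z0.010 px [322. 181.] ctr [0.5617 0.1039] dia 0.0404 n 132
b top h0.012 z0.010 px [442. 236.] ctr [ 0.5558 -0.0201] dia 0.0472 n 141
b disc h0.012 z0.010 px [442. 236.] ctr [ 0.5558 -0.0201] dia 0.0472 n 141
```

View pics/w13.png

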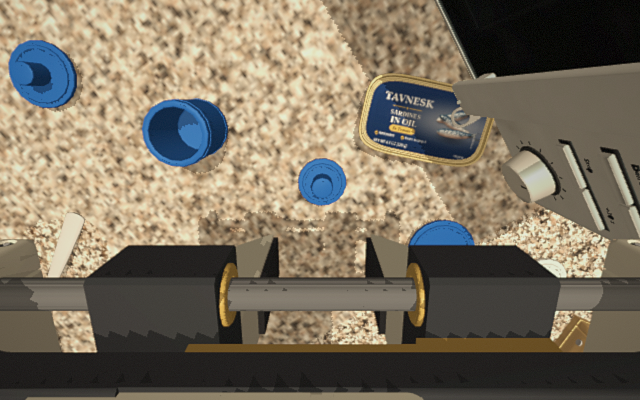

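Request:
jog_arm:
  commands: "0.1 .005 0 -.14 0 0 0;0.1 0 0 -.14 0 0 0;0.1 0 0 -.12 0 0 0;0.1 0 0 -.08 0 0 0;0.1 0 0 0 0 0 0"

```text
clock: 22.35
position: [0.5594, 0.1029, 0.013]
ee_rot: [2.647, -1.684, -0.005]
force: [-0.3, -0.6, -1.1]
width: 0.451
```

Request:
jog_arm:
  commands: "1 0 0 0 0 0 0;1 0 0 0 0 0 0;1 0 0 0 0 0 0;1 0 0 0 0 0 0;1 0 0 0 0 0 0"

```text
clock: 22.85
position: [0.5626, 0.1054, 0.0171]
ee_rot: [-2.651, 1.683, -0.003]
force: [-1.4, -0.9, 7.7]
width: 0.188
```

Request:
jog_arm:
  commands: "1 0 0 .07 0 0 0;1 0 0 .0933 0 0 0;1 0 0 .0833 0 0 0;1 0 0 0 0 0 0;1 0 0 0 0 0 0"

```text
clock: 23.35
position: [0.5621, 0.1052, 0.0904]
ee_rot: [-2.652, 1.683, -0.002]
force: [0.1, 0.3, -0.2]
width: 0.185
```

```bash
python3 - <<'E'
from h import *
s=status.observe();p=s['position'];print(s['clock'],p,s['width'],s['force'])
d=grab('wrist','w14');rim(d,'b',p[2]-.011,p[2]+.004,p,.05);top(d)
E
```

```text
23.35 [0.56208418 0.1051707  0.09038822] 0.18451816929146456 [ 0.08712947  0.2877388  -0.23110582]
b z0.0834 ctr [0.5627 0.1044] dia 0.0401 n 20 px [321. 228.]
b top h0.011 z0.008 px [ 2. 80.] ctr [0.5495 0.3342] dia 0.0290 n 92
b disc h0.011 z0.008 px [ 2. 80.] ctr [0.5494 0.3336] dia 0.0279 n 92
b top h0.024 z0.022 px [427. 126.] ctr [0.6429 0.0665] dia 0.0502 n 683
b top h0.058 z0.057 px [128. 150.] ctr [0.5597 0.218 ] dia 0.0471 n 264
b disc h0.058 z0.010 px [140. 148.] ctr [0.5552 0.2232] dia 0.0317 n 123
b top h0.104 z0.103 px [321. 266.] ctr [0.5635 0.1053] dia 0.0157 n 104
b top h0.012 z0.010 px [497. 266.] ctr [ 0.5685 -0.0274] dia 0.0236 n 55
b disc h0.012 z0.010 px [497. 266.] ctr [ 0.5685 -0.0274] dia 0.0236 n 55
```

Request:
jog_arm:
  commands: "1 -.0033 .1262 0 0 0 0;1 -.0033 .1262 0 0 0 0;1 -.0033 .1262 0 0 0 0;1 0 0 -.013 0 0 0;1 0 0 0 0 0 0"

```text
clock: 23.9
position: [0.5574, 0.2195, 0.0842]
ee_rot: [2.653, -1.679, -0.003]
force: [0.0, -1.6, -0.8]
width: 0.187
```

Request:
jog_arm:
  commands: "1 0 0 0 0 0 0;1 0 0 0 0 0 0;1 0 0 0 0 0 0;1 0 0 0 0 0 0;1 0 0 0 0 0 0"

```text
clock: 24.4
position: [0.5589, 0.2184, 0.0859]
ee_rot: [-2.652, 1.684, -0.0]
force: [0.0, -0.2, 0.2]
width: 0.187
```

```bash
python3 - <<'E'
from h import *
s=status.observe();p=s['position'];print(s['clock'],p,s['width'],s['force'])
d=grab('wrist','w15');rim(d,'b',p[2]-.011,p[2]+.003,p,.03);rim(d,'b',.05,.0605,p,.03)
E
```

```text
24.4 [0.55891983 0.21841864 0.08594919] 0.1870272789920289 [ 0.00280974 -0.21170784  0.21165061]
b z0.0789 ctr [0.5595 0.2177] dia 0.0412 n 16 px [323. 229.]
b z0.0565 ctr [0.5614 0.2193] dia 0.0465 n 20 px [323. 211.]
```

Same pattern as the two earlier fits, so I press in.

Request:
jog_arm:
  commands: "1 0 0 -.022 0 0 0;1 0 0 -.022 0 0 0;1 0 0 -.019 0 0 0;1 0 0 0 0 0 0;1 0 0 0 0 0 0"

```text
clock: 24.95
position: [0.5592, 0.2191, 0.0669]
ee_rot: [-2.652, 1.683, -0.001]
force: [0.8, -1.3, 3.4]
width: 0.193
```

Request:
jog_arm:
  commands: "1 0 0 0 0 0 0;-0.4 0 0 0 0 0 0;-0.4 0 0 0 0 0 0;-0.4 0 0 0 0 0 0;-0.4 0 0 0 0 0 0"

```text
clock: 25.45
position: [0.5585, 0.2187, 0.0667]
ee_rot: [2.652, -1.683, -0.001]
force: [0.4, 0.2, -0.6]
width: 0.489
```

Request:
jog_arm:
  commands: "-0.4 0 0 0 0 0 0;-0.4 0 0 0 0 0 0;-0.4 0 0 0 0 0 0;-0.4 0 0 0 0 0 0;-0.4 0 0 0 0 0 0"

```text
clock: 25.95
position: [0.5588, 0.2188, 0.0669]
ee_rot: [2.652, -1.683, 0.0]
force: [-0.1, 0.1, -0.4]
width: 0.702
```

```bash
python3 - <<'E'
from h import *
s=status.observe();p=s['position'];print(s['clock'],p,s['width'],s['force'])
d=grab('wrist','w16');rim(d,'b',.0605,.068,p,.05);P=cloud(d);m=(masks(d)['b']>0)&(P[...,2]>.0605)&(P[...,2]<.07)&(abs(P[...,1]-p[1])<.05);q=P[m];print(len(q),np.linalg.lstsq(np.c_[q[:,:2]-p[:2],np.ones(len(q))],q[:,2],rcond=None)[0])
E
```

```text
25.95 [0.55876925 0.21884932 0.06694516] 0.7017932226084859 [-0.1020859   0.08010392 -0.38491297]
b z0.0622 ctr [0.5587 0.2176] dia 0.0419 n 24 px [322. 244.]
3438 [-0.00131042 -0.00020126  0.06249658]
```

Request:
jog_arm:
  commands: "-0.4 0 0 -.03 0 0 0;-0.4 0 0 -.03 0 0 0;-0.4 0 0 -.029 0 0 0;-0.4 0 0 0 0 0 0;1 0 0 0 0 0 0"
  force: 25

```text
clock: 26.5
position: [0.5584, 0.2188, 0.0397]
ee_rot: [2.652, -1.683, -0.001]
force: [0.1, -0.4, 1.6]
width: 0.655
```

Request:
jog_arm:
  commands: "1 0 0 0 0 0 0;1 0 0 0 0 0 0;1 0 0 0 0 0 0;1 0 0 0 0 0 0;1 0 0 .03 0 0 0"

```text
clock: 27.0
position: [0.558, 0.2184, 0.0486]
ee_rot: [2.651, -1.682, -0.002]
force: [0.3, 0.4, -1.4]
width: 0.523
```

Request:
jog_arm:
  commands: "1 0 0 .1 0 0 0;1 0 0 .1 0 0 0;1 0 0 .1 0 0 0;1 -.0233 -.147 0 0 0 0;1 -.0233 -.147 0 0 0 0"

```text
clock: 27.5
position: [0.5452, 0.1313, 0.141]
ee_rot: [-2.653, 1.678, -0.003]
force: [0.7, -1.8, -1.9]
width: 0.522
```

Request:
jog_arm:
  commands: "1 -.0233 -.147 0 0 0 0;1 -.0233 -.147 0 0 0 0;1 -.0233 -.147 0 0 0 0;1 -.0233 -.147 0 0 0 0;1 -.0233 -.147 0 0 0 0"

```text
clock: 28.0
position: [0.5093, -0.0916, 0.14]
ee_rot: [-2.652, 1.683, -0.001]
force: [0.1, 0.4, -0.8]
width: 0.523
```

Request:
jog_arm:
  commands: "1 -.0233 -.147 0 0 0 0;1 -.0233 -.147 0 0 0 0;1 -.0233 -.147 0 0 0 0;1 -.0233 -.147 0 0 0 0;1 -.0233 -.147 0 0 0 0"

```text
clock: 28.5
position: [0.4743, -0.3122, 0.1401]
ee_rot: [2.652, -1.683, 0.001]
force: [0.4, 0.2, -1.0]
width: 0.521
```

```bash
python3 - <<'E'
from h import *
s=status.observe();p=s['position'];print(s['clock'],p,s['width'],s['force'])
d=grab('wrist','w17');rim(d,'b',p[2]+.015,p[2]+.03,p,.06)
E
```

```text
28.5 [ 0.4743122  -0.3121817   0.14005359] 0.5210692364615144 [ 0.4243378   0.23528768 -0.99138506]
b z0.1615 ctr [ 0.4773 -0.3118] dia 0.0453 n 34 px [329. 266.]
```

View pics/w17.png

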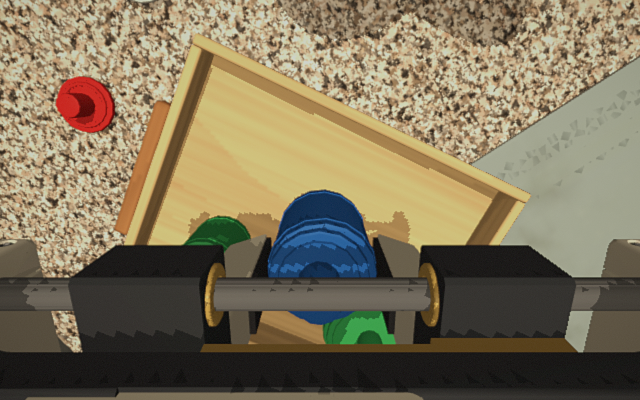

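Request:
jog_arm:
  commands: "1 0 0 -.1 0 0 0;1 0 0 -.1 0 0 0;1 0 0 -.06 0 0 0;1 0 0 -.03 0 0 0;1 0 0 -.012 0 0 0"

```text
clock: 29.05
position: [0.4747, -0.31, 0.0484]
ee_rot: [-2.653, 1.683, 0.001]
force: [-6.2, 5.6, 19.8]
width: 0.519
```

Request:
jog_arm:
  commands: "1 0 0 -.003 0 0 0;1 0 0 0 0 0 0;-.3 0 0 0 0 0 0;-.3 0 0 0 0 0 0;-.3 0 0 0 0 0 0"

```text
clock: 29.55
position: [0.4752, -0.3105, 0.0482]
ee_rot: [2.652, -1.684, 0.001]
force: [0.4, 0.3, 0.2]
width: 0.644
```

Request:
jog_arm:
  commands: "-.3 0 0 .03 0 0 0;-.3 0 0 .08 0 0 0;-.3 0 0 .14 0 0 0;-.3 0 0 .14 0 0 0;-.3 0 0 .14 0 0 0"

```text
clock: 30.05
position: [0.4747, -0.3101, 0.2091]
ee_rot: [-2.652, 1.683, -0.001]
force: [1.0, -0.1, -0.0]
width: 0.651
```

Request:
jog_arm:
  commands: "-.3 -.12 -.05 .05 0 0 0;-.3 -.12 -.05 .05 0 0 0;-.3 -.12 -.05 .05 0 0 0;-.3 0 0 .05 0 0 0;-.3 0 0 0 0 0 0"

```text
clock: 30.55
position: [0.3668, -0.3565, 0.2694]
ee_rot: [2.65, -1.686, 0.007]
force: [1.5, -0.0, -0.6]
width: 0.65
```

```bash
python3 - <<'E'
from h import *
s=status.observe();p=s['position'];print(s['clock'],p,s['width'],s['force'])
d=grab('wrist','w18')
for nm,c,xy in(('GL','g',(.403,-.386)),('GS','g',(.398,-.254)),('BS','b',(.477,-.312))):
    print(nm)
    for z in((.0665,.076),(.086,.098)): rim(d,c,*z,near=xy,nr=.045)
e=grab('side','side2')
print('side');comps(e)
a=dict(np.load('side0.npz'))['pixels'].astype(int);dif=abs(a-e['pixels'].astype(int)).sum(2)
for nm,(u0,u1,v0,v1) in dict(mug=(230,285,280,352),spoon=(290,355,270,306),tub=(265,302,178,205)).items():print(nm,(dif[v0:v1,u0:u1]>90).mean())
E
```

```text
30.55 [ 0.36684624 -0.35649849  0.2693808 ] 0.6500423279327113 [ 1.45774109 -0.02953508 -0.60039203]
GL
g z0.0701 ctr [ 0.3999 -0.387 ] dia 0.0622 n 33 px [364. 153.]
g z0.0898 ctr [ 0.4    -0.3868] dia 0.0175 n 16 px [364. 159.]
GS
g z0.0701 ctr [ 0.3949 -0.2578] dia 0.0423 n 30 px [238. 103.]
g z0.0898 ctr [ 0.395  -0.2578] dia 0.0175 n 18 px [235. 104.]
BS
b z0.0702 ctr [ 0.4744 -0.313 ] dia 0.0424 n 28 px [328.  49.]
b z0.0899 ctr [ 0.4743 -0.3131] dia 0.0175 n 16 px [327.  46.]
side
g [428. 150.] 120 med [ 0.394 -0.374  0.071] lo [ 0.371 -0.408  0.065] hi [ 0.424 -0.352  0.074]
b [325. 194.] 147 med [ 0.542 -0.018  0.011] lo [ 0.519 -0.049  0.008] hi [0.574 0.004 0.03 ]
b [231. 258.] 226 med [0.54  0.354 0.011] lo [0.521 0.327 0.008] hi [0.564 0.37  0.03 ]
mug 0.05277777777777778
spoon 0.0
tub 0.007007007007007007
```

View pics/w18.png

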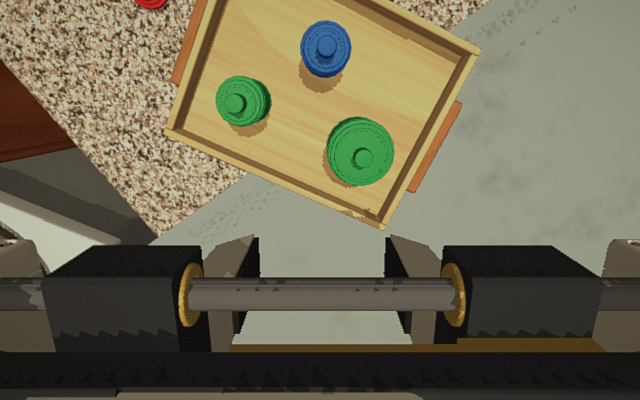

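View pics/side2.png

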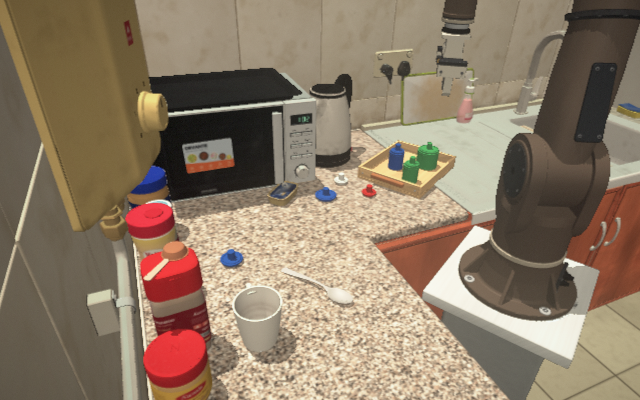

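```bash
python3 -c "
from h import *
s=status.observe();print(s['clock'],abs(s['dq']).max());print(arm.sign_off())"
```

```text
30.65 0.022775627061760353
the job is handed in; nothing more can be done
None
```

The job is handed in at 30.65 s of robot time. I put the green large, green small and blue small pots' own lids on and stood all three closed pots on the crate floor. The blue large pot was absent, so its lid, the spare, and the red and white look-alikes stayed on the worktop.

- **Lids:** in the last wrist view, the disc tops were at about 70 mm and the knob tops at about 90 mm. Expected values are 71 and 91 mm; the camera reads about 0.7 mm low. Disc and knob centres agreed within 0.2 mm. I checked that the discs lay level (tilt no more than 0.003) before moving the pots, and did not repeat that check in the crate.
- **Pots:** all three stand upright, well inside the crate walls.
- **Bystanders:** the side view showed no change at the spoon and almost none at the tub (0.7% of pixels). The mug's region changed by about 5%. I put that down to the green pot leaving the frame, since the mug looks to be in the same place, but I did not measure its shift.
- **Forces:** the highest wrist force reading was 37 N in z, briefly, when I set the green large pot down.

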